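# Stroke test of a curved touch panel

## Robot

A 6-joint arm with a two-finger parallel gripper is mounted at the origin on the work surface. World frame = base frame: x ahead of the robot, y to its left, z up, the work surface at z = 0. Lengths are in mm, angles in rad, forces in N, time in s.
With the tool pointing down it reaches from about 275 to 750 mm from the base axis. Payload 10.2 kg.
Tool frame: the origin (TCP) lies on the centre line of the jaws, within the pads' length; the fingertips stand 22 mm ahead of it and the grasp point (between the pads) lies 3 mm ahead of it; z points along the fingers, y is the line along which they close (so a half turn about z gives the same grasp; the last joint's range is limited). The gripper opens to 88 mm and grips with 3 to 60 N. Pads are 18 mm wide; open, the fingers measure 123 mm over their backs; the gripper's body (75 mm by 187 mm) begins 45 mm behind the grasp point.
Start: joints at [-1.364, 0.313, 1.498, -0, 1.331, -0.223], TCP at [218.75, -477.263, 260.72] pointing down, gripper open.
Joint ranges: [-2.94, 2.94], [-0.97, 2.17], [0.19, 2.56], [-1.23, 4.37], [0.02, 3.11], [-2.88, 2.88]. Speed limits (rad/s): [2.39, 2.39, 3.01, 3.14, 3.14, 3.14].

## Interface

Orientations are given as [roll, pitch, yaw] about the fixed x, y, z axes, in that order (R = Rz(yaw) Ry(pitch) Rx(roll)).
In Python, from cell import manip gives the robot as it stands.
- The arm moves only by the tool jog_arm, never from a script. Its argument "deltas" is a list that holds one entry, the list of rows, each a list of 5 numbers: the opening in per cent of the stroke, from 0 (shut) to 100 (fully open), then the shift along the world's x, y, z in m, then the turn about the world's z in degrees. A call has 1 to 12 rows; each row is the pose to reach, as a shift and turn from the pose commanded when the call began; what a row does not reach only later rows make up. A row lasts 1/8 s, in which the tool goes at most 62.5 mm and 10.7 degrees, less where a joint would pass 70% of its speed; a pose out of reach is approached as far as the arm can. A call with a gripper value outside its range is refused whole. The fingers move at their own pace and stop on an object; the grip force is fixed at half the most. Time passes only in rows, so rows that repeat a pose let the fingers close. It gives the time, the measured TCP pose, the force, the opening and the grip force at its end, in the units of the state.
- manip.observe(): the state, without advancing time (a new reading comes with each control period).
- manip.snapshot(name): name is "scene" or "top" or "wrist"; returns the picture (420x560x3 uint8, red, green, blue); there is no depth.
- manip.calibration(name): a dict with "fx", "fy", "cx", "cy" (pixels), "T" (4x4, takes a point from camera to world coordinates). Camera axes: x right, y up, looking along -z (the intrinsics and any distortion apply to the point x, -y, -z); pixel columns grow to the right and rows downward; lengths in mm; the calibration is good to about 2 mm. A picture is of the moment at which its call begins: read the wrist's pose just before it. calibration takes no time and is no camera call; for the wrist camera it gives the pose at the moment of the call.
- manip.close_job(): hands the job in; it is judged then, once.
The state is a dict: "time": time; "joints": joint angles; "qvel": joint speeds; "effort": joint torques, N m; "tool_pos": TCP position; "ee_rot": TCP orientation; "contact_force": force on the tool from outside, world axes, zero at the start; "moment": the same for the moment, N m; "finger_gap": opening from 0.0 (shut) to 1.0 (fully open); "grasp_force": force on a finger pad.
Only numpy, scipy, OpenCV 4.12 (cv2) and the standard library are available. Lean on these libraries where they do the work, as an engineer would, in place of code of your own. Each camera call takes 0.05 s, during which the arm holds its last target. There are 200 camera calls.

## Task

Test the touch panel: with the fingertips stroke lightly along its curved row of five copper plates, starting on the end plate beside the green marker and touching every plate in turn up to the end plate beside the red marker. Press so gently that the sprung panel sinks a little but never reaches its stop, and finish with the fingertips still resting lightly on that last plate: the program ends while holding this touch. Grasp and lift nothing, and leave the markers and everything else on the bench where they are.

Things in the scene. Friction and masses are not known exactly. Their poses are not given: they have to be found in the camera images.
- fixture: Test nest: black base plate, 170 mm (its x) by 320 mm (its y), 12 mm thick, fixed to the bench; it stands at a different place and yaw each time. Origin: centre of its underside, on the bench. It carries the sprung grey panel, an arc of five copper plates of centre-line radius 200 mm, bulging to the base's +x; the plates run from plate_a at the base's -y end to plate_e at its +y end, 222 mm along the arc.
- panel (a joint): Sinking of the sprung panel in m: 0 at rest, positive downward, hard stop at 0.014. All five plates sink together and stay level. Spring 500 N/m (2.5 N sinks it 5 mm), it springs back when released. It tests one touch spot at a time, narrower than an end plate: use the fingers closed, as one tip.
- plate_a: End plate at the base's -y end: flat copper touch plate, 46 mm along the arc, 36 mm across it, 6 mm thick, part of the sprung panel. Origin: centre of its top face, 56 mm above the bench when nothing presses it; its y axis runs along the arc (towards plate_e), its x axis across it (outward), z up. All five tops are flush, with 4 mm gaps between plates.
- plate_b: Second plate from the -y end: flat copper touch plate, 38 mm along the arc, 36 mm across it, 6 mm thick, part of the sprung panel. Origin: centre of its top face, 56 mm above the bench when nothing presses it; its y axis runs along the arc (towards plate_e), its x axis across it (outward), z up. All five tops are flush, with 4 mm gaps between plates.
- plate_c: Middle plate: flat copper touch plate, 38 mm along the arc, 36 mm across it, 6 mm thick, part of the sprung panel. Origin: centre of its top face, 56 mm above the bench when nothing presses it; its y axis runs along the arc (towards plate_e), its x axis across it (outward), z up. All five tops are flush, with 4 mm gaps between plates.
- plate_d: Fourth plate from the -y end: flat copper touch plate, 38 mm along the arc, 36 mm across it, 6 mm thick, part of the sprung panel. Origin: centre of its top face, 56 mm above the bench when nothing presses it; its y axis runs along the arc (towards plate_e), its x axis across it (outward), z up. All five tops are flush, with 4 mm gaps between plates.
- plate_e: End plate at the base's +y end: flat copper touch plate, 46 mm along the arc, 36 mm across it, 6 mm thick, part of the sprung panel. Origin: centre of its top face, 56 mm above the bench when nothing presses it; its y axis runs along the arc (towards plate_e), its x axis across it (outward), z up. All five tops are flush, with 4 mm gaps between plates.
- go_marker: Green marker puck, 26 mm in diameter, 22 mm tall, loose on the nest's base just beyond the end plate where the stroke starts; which end varies. Its top lies 34 mm above the bench, lower than the plates. Origin: centre of its underside.
- stop_marker: Red marker puck, as the green one, just beyond the end plate where the stroke finishes. Origin: centre of its underside.
- gauge: Small brass gauge pin, foot 24 mm in diameter, 28 mm tall, standing loose on the nest's base outside the arc; not to be moved. Origin: centre of its underside.
- driver: Screwdriver, 160 mm long, lying on the bench to the robot's right; not to be moved.
- flux_jar: Closed jar, 52 mm in diameter, 60 mm tall, on the bench to the robot's left; not to be moved. Origin: centre of its underside.
- lens: Black camera lens standing on the bench beyond the nest, 42 mm in diameter, 47 mm tall; not to be moved. Origin: centre of its underside.
- connector: White connector with a steel nose, 59 by 24 by 12 mm, lying on the bench beyond the nest; not to be moved.
- spare_block: Aluminium block, 50 by 30 by 35 mm, on the bench to the robot's left; not to be moved. Origin: centre of its underside.

How it is judged:
By the outcome, as a careful person would: the job done as asked, in the order asked, and still so for the second after the job is handed in, while the arm keeps its last pose, push and grip.
It also fails if it takes over 40 s, if anything falls off the work surface, if the arm or the gripper's body presses on something with over 40 N, if the wrist force passes 120 N, or if a joint passes its speed limit or range.

## Working session

There is one attempt and no reset: what is moved stays moved. The work goes in short steps, Python scripts to look and compute and a tool call to move; the robot and the scene stay as the last step left them, time stands still between calls to the robot, and variables do not carry over. Pictures are saved under pics/ and viewed, at most 10 in all, crops included, and the job is handed in when it is done.

Besides the shell and the picture viewer there is one more tool, called as name([rows], argument=value, ...), one row to a line, values as JSON. jog_arm: Moves the arm, as the interface text tells. Its arguments: {"type":"object","properties":{"deltas":{"type":"array"}},"required":["deltas"]}

```bash
mkdir -p pics; python3 - <<'E'
from cell import manip
import cv2
for n in("top","scene"):
    cv2.imwrite(f"pics/{n}0.png",manip.snapshot(n)[:,:,::-1])
    c=manip.calibration(n);print(n,c)
print(manip.observe())
E
```

```text
top {'fx': 379.5626470327955, 'fy': 379.5626470327955, 'cx': 284.5605859716366, 'cy': 208.55200487235564, 'T': array([[-2.23878968e-02,  9.87535209e-01, -1.55797923e-01,
         4.42953521e+02],
       [-9.99594467e-01, -2.48540317e-02, -1.38988609e-02,
        -1.24678262e+01],
       [-1.75978211e-02,  1.55423576e-01,  9.87691161e-01,
         1.03276416e+03],
       [ 0.00000000e+00,  0.00000000e+00,  0.00000000e+00,
         1.00000000e+00]])}
scene {'fx': 394.2270218249387, 'fy': 394.2270218249387, 'cx': 281.6542998056641, 'cy': 213.46178592635457, 'T': array([[ 5.53466578e-01, -6.42307196e-01,  5.30203935e-01,
         1.06002025e+03],
       [ 8.32673604e-01,  4.40602560e-01, -3.35446050e-01,
        -2.98475708e+02],
       [-1.81497999e-02,  6.27144999e-01,  7.78691039e-01,
         7.94562499e+02],
       [ 0.00000000e+00,  0.00000000e+00,  0.00000000e+00,
         1.00000000e+00]])}
{'time': 0.1, 'joints': array([-1.36440175e+00,  3.13378245e-01,  1.49834599e+00,  7.44993530e-06,
        1.33100644e+00, -2.23377563e-01]), 'qvel': array([-0.00095341, -0.00248995, -0.00273684, -0.00055273,  0.0004493 ,
        0.00235589]), 'effort': array([ 2.47840107e-03, -4.02808321e+01, -2.52649766e+01,  6.95359963e-02,
        3.41914000e-02, -6.48036462e-05]), 'tool_pos': array([ 218.70900849, -477.06247033,  260.23206601]), 'ee_rot': array([-3.14048452e+00, -2.59152583e-04,  4.29770219e-01]), 'contact_force': array([-0.55240188, -0.09291234,  0.04486131]), 'moment': array([ 0.07973087,  0.02147915, -0.03572696]), 'grasp_force': 0.0, 'finger_gap': 1.0013585799294293}
```

View pics/top0.png

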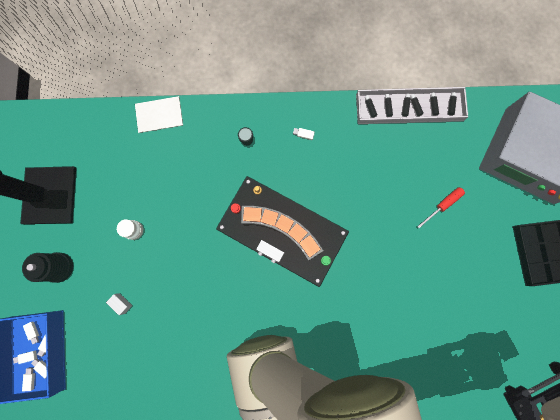

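View pics/scene0.png

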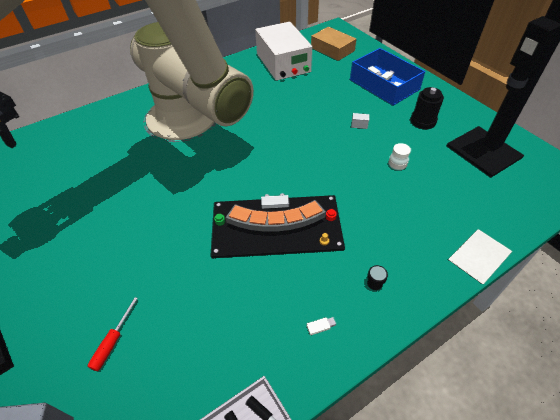

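The top view shows the nest with green at px (326,260), red at (235,208), the copper arc between them, and the gauge at (257,189). The scene view agrees: green at (219,218), red at (331,214). Next I measure the plates in both views.

```bash
cat > h.py <<'E'
import numpy as np, cv2
from cell import manip
def ray(c,px,z):
    T=c["T"]; d=T[:3,:3]@np.array([(px[0]-c["cx"])/c["fx"],-(px[1]-c["cy"])/c["fy"],-1.])
    o=T[:3,3]; return (o+d*(z-o[2])/d[2])[:2]
def mask(im,lo,hi): return cv2.inRange(cv2.cvtColor(im,cv2.COLOR_RGB2HSV),lo,hi)
def blobs(m,amin):
    n,l,s,c=cv2.connectedComponentsWithStats(m,connectivity=4)
    return [(c[i],s[i,4],l==i) for i in range(1,n) if s[i,4]>=amin]
E
python3 - <<'E'
from h import *
roi={"top":(200,165,360,300),"scene":(190,180,360,270)}
for n in roi:
    im=cv2.cvtColor(cv2.imread(f"pics/{n}0.png"),cv2.COLOR_BGR2RGB);c=manip.calibration(n)
    x0,y0,x1,y1=roi[n]; r=np.zeros(im.shape[:2],np.uint8); r[y0:y1,x0:x1]=255
    for nm,lo,hi,z,a in(("cu",(5,90,170),(16,200,255),56,40),("green",(45,150,60),(75,255,255),34,15),("red",(0,215,90),(4,255,255),34,15),("red2",(175,200,90),(180,255,255),34,15)):
        for p,s,m in blobs(mask(im,lo,hi)&r,a): print(n,nm,p.round(1),s,ray(c,p,z).round(1))
    print(im[220,265] if n=="top" else im[217,275])
E
```

```text
top cu [282.4 226.9] 1063 [549.1   7.9]
[250 181 131]
scene cu [293.9 213.1] 590 [573.   44.6]
scene cu [248.2 214.4] 401 [514.1 -48.3]
scene green [219.2 219.1] 104 [ 470.1 -107.2]
scene red [330.6 214.6] 100 [613.5 126.8]
[237 143  87]
```

jog_arm([
  [[0,0.03,0.04,0.03,3],[0,0.06,0.09,0.06,6],[0,0.09,0.14,0.08,9],[0,0.12,0.19,0.08,12],[0,0.15,0.24,0.08,15],[0,0.18,0.29,0.08,19],[0,0.21,0.34,0.08,23],[0,0.24,0.39,0.08,27],[0,0.27,0.44,0.08,30],[0,0.3,0.487,0.08,34],[0,0.3,0.487,0.08,34],[0,0.3,0.487,0.08,34]],
])

```text
time: 1.6
tool_pos: [518.5, 9.4, 340.4]
ee_rot: [-3.141, 0.001, 1.023]
contact_force: [-0.0, -0.0, -0.4]
finger_gap: 0.009
grasp_force: 0.0
```

```bash
python3 - <<'E'
from h import *
o=manip.observe();print(o["time"],o["tool_pos"],o["ee_rot"],o["finger_gap"],o["contact_force"])
c=manip.calibration("wrist");print(c)
np.save("c1.npy",c,allow_pickle=True)
cv2.imwrite("pics/w1.png",manip.snapshot("wrist")[:,:,::-1])
E
```

```text
1.6 [518.47555152   9.35796739 340.4149323 ] [-3.14097691e+00  5.71772171e-04  1.02278671e+00] 0.009094308579024811 [-0.01724848 -0.04600381 -0.37139811]
{'fx': 310.370781960713, 'fy': 310.370781960713, 'cx': 273.854465334932, 'cy': 208.1529950444321, 'T': array([[ 8.53369977e-01,  4.99681674e-01,  1.48586363e-01,
         5.55748571e+02],
       [-5.21305597e-01,  8.17754972e-01,  2.43961635e-01,
         7.23193409e+01],
       [ 3.95920942e-04, -2.85648438e-01,  9.58334395e-01,
         4.65264022e+02],
       [ 0.00000000e+00,  0.00000000e+00,  0.00000000e+00,
         1.00000000e+00]])}
```

View pics/w1.png

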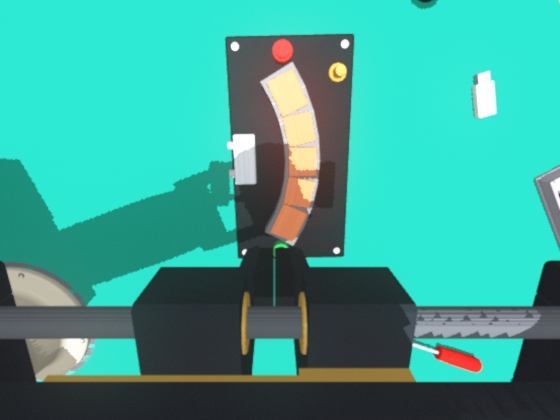

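The wrist view shows all five plates: the red-end plate at about (288,92), the green-end plate at (287,222), with shadow over the lower ones. Green is at (281,247), red at (282,50). I'll segment the plates by hue.

```bash
python3 - <<'E'
from h import *
from scipy.optimize import least_squares
im=cv2.cvtColor(cv2.imread("pics/w1.png"),cv2.COLOR_BGR2RGB);c=np.load("c1.npy",allow_pickle=True).item()
for p in((92,288),(130,298),(195,298),(222,287),(162,302)):print(p,cv2.cvtColor(im[p[0]:p[0]+1,p[1]:p[1]+1],cv2.COLOR_RGB2HSV)[0,0])
m=mask(im,(3,60,60),(26,255,255)); m[:,:255]=0;m[:,325:]=0;m[:60]=0;m[246:]=0
m=cv2.morphologyEx(m,cv2.MORPH_OPEN,np.ones((2,2),np.uint8))
P=[]
for p,s,l in blobs(m,100):
    ct=cv2.findContours(l.astype(np.uint8),0,2)[0][0]; (q,wh,a)=cv2.minAreaRect(ct)
    b=np.array([ray(c,x,56) for x in cv2.boxPoints((q,wh,a))])
    w=ray(c,q,56);P.append(w)
    print(p.round(1),s,"rect ctr",w.round(1),"sides",np.linalg.norm(b[1]-b[0]).round(1),np.linalg.norm(b[2]-b[1]).round(1))
P=np.array(P)
if len(P)>=3:
    print("steps",np.linalg.norm(np.diff(P,axis=0),axis=1))
g=np.uint8(mask(im,(45,150,60),(75,255,255)))
for nm,mm in(("green",g),("red",mask(im,(0,200,90),(3,255,255))|mask(im,(174,200,90),(180,255,255)))):
    mm[:,:255]=0;mm[:,325:]=0
    for p,s,l in blobs(mm,15):print(nm,p.round(1),s,ray(c,p,34).round(1))
v=im[55:260,220:360][:,:,::-1].copy();v[m[55:260,220:360]>0]//=2
cv2.imwrite("pics/v1.png",cv2.resize(v,None,fx=2.8,fy=2.8,interpolation=0))
E
```

```text
(92, 288) [ 24  78 255]
(130, 298) [ 23  84 255]
(195, 298) [ 10 151 216]
(222, 287) [ 10 152 213]
(162, 302) [ 22  92 255]
[295.3 155.4] 4527 rect ctr [551.2  15.7] sides 57.9 225.6
[322.4 181.9] 180 rect ctr [567.9 -33.7] sides 46.7 8.9
green [278.9 245.7] 96 [464.6 -91.7]
```

View pics/v1.png

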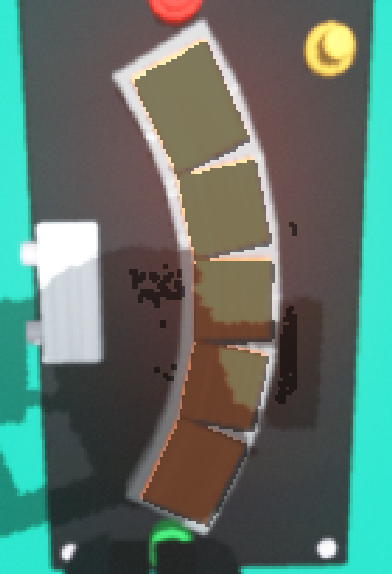

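The mask covers all five plates, but thin gaps still join them. Eroding should split them symmetrically.

```bash
python3 - <<'E'
from h import *
from scipy.optimize import least_squares
im=cv2.cvtColor(cv2.imread("pics/w1.png"),cv2.COLOR_BGR2RGB);c=np.load("c1.npy",allow_pickle=True).item()
m=mask(im,(3,60,100),(26,255,255)); m[:,:255]=0;m[:,325:]=0;m[:60]=0;m[246:]=0
m=cv2.erode(m,np.ones((5,5),np.uint8))
P=[]
for p,s,l in blobs(m,80):
    w=ray(c,p,56);P.append(w);print(p.round(1),s,w.round(1))
P=np.array(P)[::-1] # from green end
print("steps",np.linalg.norm(np.diff(P,axis=0),axis=1).round(1))
al=np.array([-88,-42,0,42,88.])*[1,1,1,1,1]/200
al=np.array([-(19+4+23+42-0),-42,0,42,88])/200.
def model(v): return v[:2]+200*np.c_[np.cos(al+v[2]),np.sin(al+v[2])]
if len(P)==5:
    r=least_squares(lambda v:(model(v)-P).ravel(),[P[2,0]-170,P[2,1]+105,-.55]);v=r.x
    print(v,np.degrees(v[2]),"res",(model(v)-P).round(1).tolist());np.save("v.npy",v)
    for a,w in zip(al,model(v)):print(w.round(1),"outward deg",np.degrees(a+v[2]).round(1))
E
```

```text
[287.1  92.6] 817 [584.1  87. ]
[296.7 175.1] 2442 [542.2  -8.5]
steps [104.3]
```

```bash
python3 - <<'E'
from h import *
from scipy.optimize import least_squares
c=np.load("c1.npy",allow_pickle=True).item()
Q=[[(177,422),(247,446),(207,530),(143,497)],[(195,343),(267,352),(251,431),(182,417)],[(194,260),(273,260),(272,340),(194,340)],[(180,175),(256,160),(271,247),(193,258)],[(132,80),(207,40),(248,143),(180,172)]]
P=[]
for q in Q:
    w=np.array([ray(c,np.array(x)/2.8+[219.5,54.5],56) for x in q]);P.append(w.mean(0))
    print(w.mean(0).round(1),np.linalg.norm(w-np.roll(w,1,0),axis=1).round(1))
P=np.array(P);al=np.array([-88,-42,0,42,88])/200.
def model(v): return v[:2]+200*np.c_[np.cos(al+v[2]),np.sin(al+v[2])]
r=least_squares(lambda v:(model(v)-P).ravel(),[380,110,-.55]);v=r.x;np.save("v.npy",v)
print(v,np.degrees(v[2]),"res",(model(v)-P).round(1).tolist())
for a,w in zip(al,model(v)):print(w.round(1),"yaw",(90+np.degrees(a+v[2])).round(1))
# check against top view
t=manip.calibration("top");im=cv2.cvtColor(cv2.imread("pics/top0.png"),cv2.COLOR_BGR2RGB)
m=mask(im,(5,90,170),(16,200,255));m[:165]=0;m[300:]=0;m[:,:200]=0;m[:,360:]=0
print("top mean",ray(t,np.array(np.nonzero(m))[::-1].mean(1),56),"model mean",(model(v)*np.array([46,38,38,38,46])[:,None]).sum(0)/206)
E
```

```text
[497.9 -62.2] [42.7 36.8 48.7 37.1]
[533.4 -31. ] [37.1 34.8 40.  34.7]
[558.    2.6] [37.6 36.7 37.6 37.2]
[575.3  40.2] [37.5 34.7 39.3 36.3]
[584.5  85.4] [44.2 36.4 46.5 32.8]
[385.39148805 103.42119888  -0.53037936] -30.38849909485638 res [[0.5, 0.6], [-0.4, -0.5], [-0.1, -0.3], [-0.1, 0.3], [0.1, -0.0]]
[498.4 -61.6] yaw 34.4
[533.  -31.5] yaw 47.6
[557.9   2.2] yaw 59.6
[575.2  40.4] yaw 71.6
[584.6  85.4] yaw 84.8
top mean [549.07937269   7.87554003] model mean [549.17741587   7.37275362]
```

The fit residuals are under 1 mm and the top view agrees within 1 mm. Now I go above the green-end plate, then down to 10 mm over it.

jog_arm([
  [[0,-0.005,-0.02,-0.02,-6],[0,-0.01,-0.04,-0.06,-12],[0,-0.015,-0.055,-0.1,-18],[0,-0.02,-0.071,-0.14,-24],[0,-0.02,-0.071,-0.18,-24],[0,-0.02,-0.071,-0.215,-24],[0,-0.02,-0.071,-0.235,-24],[0,-0.02,-0.071,-0.245,-24],[0,-0.02,-0.071,-0.25,-24],[0,-0.02,-0.071,-0.253,-24],[0,-0.02,-0.071,-0.253,-24]],
])

```text
time: 3.02
tool_pos: [498.9, -61.4, 88.1]
ee_rot: [3.141, -0.0, 0.604]
contact_force: [-0.0, -0.0, 0.2]
finger_gap: 0.005
grasp_force: 0.0
```

```bash
python3 - <<'E'
from h import *
c=manip.calibration("wrist")
cv2.imwrite("pics/w2.png",manip.snapshot("wrist")[:,:,::-1]);cv2.imwrite("pics/s2.png",manip.snapshot("scene")[170:275,180:360,::-1].repeat(4,0).repeat(4,1))
print(manip.observe()["tool_pos"])
E
```

```text
[498.94588666 -61.33577735  88.15129103]
```

View pics/s2.png

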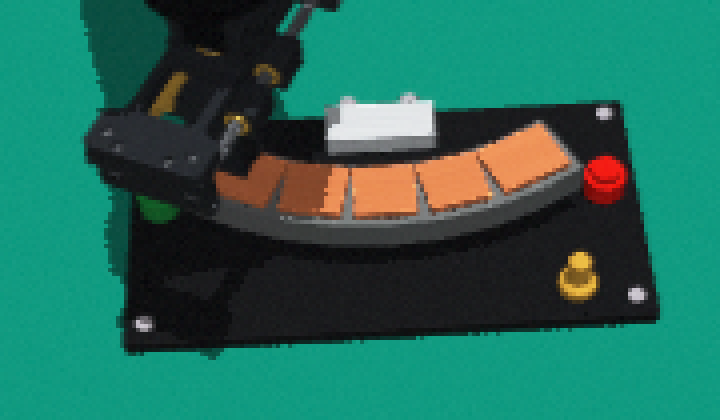

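The tip is above the green-end plate at about (230,170) in the crop, and both markers are undisturbed. Now gently down.

jog_arm([
  [[0,0,0,-0.004,0],[0,0,0,-0.008,0],[0,0,0,-0.01,0],[0,0,0,-0.012,0],[0,0,0,-0.013,0],[0,0,0,-0.014,0],[0,0,0,-0.015,0],[0,0,0,-0.015,0]],
])

```text
time: 4.12
tool_pos: [498.6, -61.2, 72.7]
ee_rot: [-3.141, 0.0, 0.604]
contact_force: [-2.3, 1.5, 4.2]
finger_gap: 0.005
grasp_force: 1.4
```

```bash
python3 - <<'E'
from h import *
for i in range(6):
    manip.snapshot("top");o=manip.observe();print(o["tool_pos"].round(2),o["contact_force"].round(2),o["moment"].round(2))
E
```

```text
[498.69 -61.23  72.74] [-2.99  1.57  4.14] [0.13 0.4  0.01]
[498.7  -61.22  72.77] [-1.96  0.92  2.73] [0.13 0.29 0.02]
[498.71 -61.22  72.73] [-2.03  0.3   2.14] [0.1  0.29 0.02]
[498.74 -61.26  72.76] [-2.01  1.69  2.44] [0.12 0.31 0.  ]
[498.75 -61.26  72.76] [-1.97  0.23  3.5 ] [0.17 0.3  0.02]
[498.76 -61.24  72.77] [-2.68  1.03  2.41] [0.13 0.32 0.  ]
```

Contact is steady at about 2.7 N, which is 5 mm of sink. Now the arc waypoints.

```bash
python3 - <<'E'
from h import *
v=np.load("v.npy");al=np.linspace(-88,88,25)/200
p=v[:2]+200*np.c_[np.cos(al+v[2]),np.sin(al+v[2])]
p0=np.array([498.75,-61.26]);
for s,e in((0,12),(12,24)):
    b=p0 if s==0 else p0+np.round(p[12]-p0)
    for k in range(s+1,e+1): print(((p[k]-b)/1000).round(3),round(np.degrees(al[k]-al[s]),1))
    print()
E
```

```text
[0.006 0.004] 2.1
[0.011 0.008] 4.2
[0.017 0.013] 6.3
[0.023 0.018] 8.4
[0.028 0.023] 10.5
[0.033 0.028] 12.6
[0.038 0.034] 14.7
[0.043 0.039] 16.8
[0.047 0.045] 18.9
[0.051 0.051] 21.0
[0.055 0.057] 23.1
[0.059 0.064] 25.2

[0.004 0.006] 2.1
[0.007 0.012] 4.2
[0.01  0.019] 6.3
[0.013 0.026] 8.4
[0.016 0.033] 10.5
[0.018 0.04 ] 12.6
[0.02  0.047] 14.7
[0.022 0.054] 16.8
[0.024 0.061] 18.9
[0.025 0.068] 21.0
[0.026 0.075] 23.1
[0.027 0.083] 25.2
```

jog_arm([
  [[0,0.006,0.004,0,2],[0,0.011,0.008,0,4],[0,0.017,0.013,0,6],[0,0.023,0.018,0,8],[0,0.028,0.023,0,10],[0,0.033,0.028,0,12],[0,0.038,0.034,0,14.5],[0,0.043,0.039,0,17],[0,0.047,0.045,0,19],[0,0.051,0.051,0,21],[0,0.055,0.057,0,23],[0,0.059,0.063,0,25]],
])

```text
time: 5.92
tool_pos: [558.0, 2.1, 72.7]
ee_rot: [-3.142, 0.0, 1.043]
contact_force: [-1.1, -1.3, 3.2]
finger_gap: 0.007
grasp_force: 1.4
```

jog_arm([
  [[0,0.004,0.006,0,2],[0,0.007,0.012,0,4],[0,0.01,0.019,0,6],[0,0.013,0.026,0,8],[0,0.016,0.033,0,10],[0,0.018,0.04,0,12],[0,0.02,0.047,0,14.5],[0,0.022,0.054,0,17],[0,0.024,0.061,0,19],[0,0.025,0.068,0,21],[0,0.026,0.075,0,23],[0,0.027,0.083,0,25]],
])

```text
time: 7.42
tool_pos: [584.8, 85.2, 72.7]
ee_rot: [3.142, 0.0, 1.479]
contact_force: [0.0, -1.6, 2.9]
finger_gap: 0.004
grasp_force: 1.4
```

jog_arm([
  [[0,0,0,0,0],[0,0,0,0,0],[0,0,0,0,0]],
])

```text
time: 7.8
tool_pos: [584.7, 84.9, 72.7]
ee_rot: [-3.142, -0.0, 1.477]
contact_force: [-0.4, 2.0, 3.3]
finger_gap: 0.005
grasp_force: 1.4
```

```bash
python3 - <<'E'
from h import *
a=manip.snapshot("scene")[170:275,180:360,::-1].repeat(4,0).repeat(4,1);cv2.imwrite("pics/s3.png",a)
for i in range(4):
    manip.snapshot("top");o=manip.observe();print(o["tool_pos"].round(2),o["contact_force"].round(2))
E
```

```text
[584.7   84.75  72.69] [-0.51  1.71  2.73]
[584.69  84.72  72.69] [-0.4   2.04  3.17]
[584.72  84.71  72.72] [0.09 2.03 3.22]
[584.71  84.71  72.71] [-0.12  2.28  3.02]
```

View pics/s3.png

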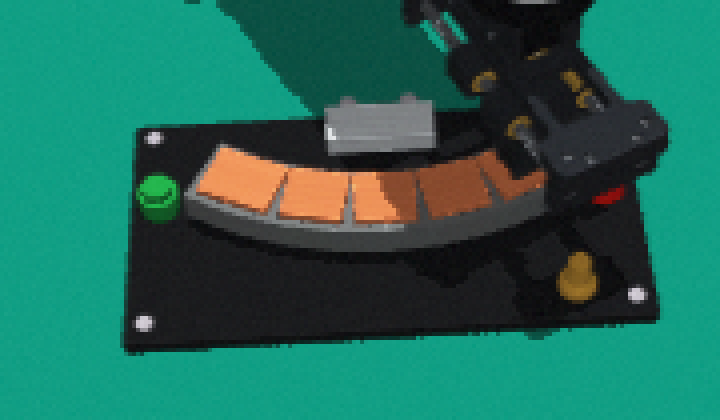

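The tip rests on the red-end plate at about (520,170) with roughly 3 N. Both markers and the gauge are where they were, so I hand it in.

```bash
python3 -c "
from cell import manip
print(manip.close_job())"
```

```text
the job is handed in; nothing more can be done
None
```

I stroked the panel in one pass from the green-end plate across all five plates to the red-end plate, at about 3 N and 5 mm of sink (stop at 14 mm), and handed the job in with the closed fingertips still resting on the last plate; the markers and gauge had not visibly moved.

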